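# Scrub the case tumbler's drum with a bottle brush

### The job

The six-sided tumbler drum was put away lying on its two rubber rest rails, and grime has dried onto the rubber wear pad inside the wall that carries them. Take the bottle brush from its pot, put it down through the drum's narrow mouth and lean it until you feel the bristles press on that pad (how far the pad is worn you cannot know beforehand). Keep them pressed, but lightly, at about 3 to 4 newtons so that the bristles scrub and are not crushed, while you scrub the pad up and down at least three full times, from just above the floor right up to under the shoulder. Then stand the brush back in its pot, bristles down; leave the drum standing where it is and the lid and pliers undisturbed.

Things in the scene. Friction and masses are not known exactly. Their poses are not given: they have to be found in the camera images.
- drum: Tumbler drum, grey sheet metal lined with rubber: a regular six-sided can standing loose and upright, about 2.5 kg. 128 mm across flats outside, 116 mm inside; floor 8 mm, underside of the shoulder 118 mm, lip of the aluminium neck 134 mm above its underside; round mouth 54 mm wide. Origin: centre of the underside; z up; +x points from the axis to the wall with rest rails and wear pad.
- mouth (a point): Centre of the drum's mouth, at the height of the lip (134 mm above the drum's underside).
- brush: Bottle brush, 222 mm long, 0.1 kg, standing bristles down in the pot, leaning on its rim by about 23 degrees. Round wooden handle 20 mm thick, 148 to 210 mm from the tip; stem of twisted wire 6 mm thick; dark round bristle head 32 mm thick, 40 mm long, slightly springy. Origin: at the tip (brush straight); z along the brush from tip to handle.
- brush_head: The bristle head; its origin is where the wire enters the bristles, 40 mm from the tip; z as the brush.
- brush_tip (a point): Tip of the brush: centre of the lower end of the bristle head.
- brush_grip (a point): Point on the axis of the handle where it is best gripped, 185 mm from the tip.
- pot: White stoneware brush pot, round, 102 mm tall, 67 mm wide at the rim, 54 mm wide inside, inner floor 6 mm above its underside, 0.65 kg, standing loose. Origin: centre of the underside, z up.
- drum_lid: The drum's black screw lid, a disc 72 mm wide and 29 mm tall with a bar grip, lying on the table; not needed. Origin: centre of the underside.
- pliers: Small pliers with yellow grips, 125 mm long, lying on the table; not needed. Origin: at its middle on the table.
- rest_rails (a point): Middle of the outer face of the drum's rest wall, 64 mm from the axis, 60 mm up, between two black rubber rails (12 mm wide, 104 mm tall, standing out 12 mm, 44 mm apart; no other wall has rails). Inside this wall, 46 mm wide, from 10 to 116 mm up, is the wear pad: its face stands 2 to 18 mm off the wall's inner face, as worn; how far is not known and must be felt.
Mind the look-alikes: they are no part of the job. What is shaped like the brush but green is not meant.

How it is judged:
On the way, in this order (a step that is already met when the one before it is completed fails the run):
1. first stroke: bristles pressed on the wear pad low down, near the drum's floor (contact force between brush_head and drum above 1.5 N and x of brush_tip in the frame of drum between 0.012 and 0.056 m and y of brush_tip in the frame of drum between -0.022 and 0.022 m and z of brush_tip in the frame of drum between 0.016 and 0.032 m), for 0.05 s.
2. first stroke: still pressed on the pad at half height (contact force between brush_head and drum above 1.5 N and x of brush_tip in the frame of drum between 0.012 and 0.056 m and y of brush_tip in the frame of drum between -0.022 and 0.022 m and z of brush_tip in the frame of drum between 0.038 and 0.054 m), for 0.05 s.
3. first stroke: still pressed on the pad high up, under the shoulder (contact force between brush_head and drum above 1.5 N and x of brush_tip in the frame of drum between 0.012 and 0.056 m and y of brush_tip in the frame of drum between -0.022 and 0.022 m and z of brush_tip in the frame of drum between 0.06 and 0.08 m), for 0.05 s.
4. second stroke: bristles pressed on the wear pad low down, near the drum's floor (all of step 1), for 0.05 s.
5. second stroke: still pressed on the pad at half height (all of step 2), for 0.05 s.
6. second stroke: still pressed on the pad high up, under the shoulder (all of step 3), for 0.05 s.
7. third stroke: bristles pressed on the wear pad low down, near the drum's floor (all of step 4), for 0.05 s.
8. third stroke: still pressed on the pad at half height (all of step 5), for 0.05 s.
9. third stroke: still pressed on the pad high up, under the shoulder (all of step 6), for 0.05 s.
At the end, for the whole second after the job is handed in: The brush stands bristles down in its pot, let go and at rest: tip within 27 mm of the pot's axis and less than 30 mm above its underside, handle up, less than 43 degrees from upright; pot and drum upright, the drum within 20 mm of where it stood (z of brush_tip in the frame of pot below 0.03 m and horizontal distance between brush_tip and pot below 0.027 m and angle between brush's own z axis and vertical below 0.75 rad and height (world z) of brush_grip above 0.12 m and linear speed of brush below 0.03 m/s and angular speed of brush below 0.3 rad/s and angle between pot's own z axis and vertical below 0.1 rad and angle between drum's own z axis and vertical below 0.05 rad and distance of drum from where it was at the start of the episode below 0.02 m); the robot touches nothing.
It fails at once if the drum is shoved more than 20 mm or tipped (distance of drum from where it was at the start of the episode above 0.02 m or angle between drum's own z axis and vertical above 0.15 rad).
It fails at once if the bristles are crushed on a wall of the drum with more than 10 N (contact force between brush_head and drum above 10 N and z of brush_tip in the frame of drum between 0.018 and 0.08 m and horizontal distance between brush_tip and drum below 0.07 m).
It fails at once if the pot is knocked over (angle between pot's own z axis and vertical above 0.5 rad).
It fails at once if the lid or the pliers are knocked more than 30 mm away (distance of any of drum_lid, pliers from where it was at the start of the episode above 0.03 m).
It also fails if it takes over 72 s, if anything falls off the work surface, if the arm or the gripper's body presses on something with over 40 N, if the wrist force passes 120 N, or if a joint passes its speed limit or range.

### The arm

A 6-joint arm with a two-finger parallel gripper is mounted at the origin on a cart in front of the work surface, level with it; the furniture and walls round the work are solid. World frame = base frame: x ahead of the robot, y to its left, z up, the work surface at z = 0. Lengths are in m, angles in rad, forces in N, time in s.
With the tool pointing down it reaches from about 0.35 to 0.775 m from the base axis. Payload 5.5 kg.
Tool frame: the origin (TCP) lies midway between the tips of the shut fingers; the grasp point (between the pads) lies 19 mm behind it; z points along the fingers, y is the line along which they close (so a half turn about z gives the same grasp; the last joint's range is limited). The gripper opens to 85 mm and grips with 20 to 120 N. Pads are 22 mm wide; open, the fingers measure 114 mm over their backs; the gripper's body (76 mm by 85 mm) begins 54 mm behind the grasp point. The pads swing forward as they close: fully open they stand 13 mm farther back than shut.
Start: joints at [-1.355, 0.313, 0.046, 1.304, 0, 1.431], TCP at [0.2, -0.539, 0.231] pointing down, gripper open.
Joint ranges: [-2.76, 2.76], [-0.86, 1.69], [-1.03, 1.26], [-2.2, 2.34], [-1.47, 1.5], [-3.14, 3.14]. Speed limits (rad/s): [2.57, 2.57, 3.14, 3.14, 3.14, 3.14].

### API

Orientations are given as a unit quaternion [w, x, y, z].
In Python, from workcell import get_state, read_camera, camera_info, hand_in, recognise gives the robot as it stands.
- The arm moves only by the tool arm_command, never from a script. Its argument "moves" is one flat list of numbers, 7 for each row, row after row: the opening, from -1 (shut) to 1 (fully open), then the shift along the tool's x, y, z in mm, then the turn, a rotation vector about the tool's x, y, z in rad. A call has 1 to 8 rows; each row shifts and turns the commanded pose from where the row before left it, along the tool's axes as they then stand; what a row does not reach is not made up. A row lasts 1/8 s, in which the tool goes at most 62.5 mm and 10.7 degrees, less where a joint would pass 70% of its speed; a pose out of reach is approached as far as the arm can. A call with a gripper value outside its range is refused whole. The fingers move at their own pace and stop on an object; "newtons" is the grip in N (left out, the last holds). Time passes only in rows, so rows that do not move let the fingers close. It gives the time, the measured TCP pose, the force, the opening and the grip force at its end, in the units of the state.
- get_state(): the state, without advancing time (a new reading comes with each control period).
- read_camera(name): name is "side" or "top" or "wrist"; returns (picture, depth): 480x640x3 uint8, blue, green, red; 480x640 float32, m along the optical axis (not along the pixel's ray), 0 where there is no reading.
- camera_info(name): a dict with "fovy" (degrees; the focal length in pixels is half the picture's height over the tangent of half this angle, whatever the lens; pixels are square), "cx", "cy" (the principal point, pixels), "eye" and "orientation" of the camera in the world; the wrist camera has in their place "tool_from_camera" (4x4, takes a point from camera to tool coordinates, whose origin is the TCP and whose axes are the flange's). Camera axes: x right, y down, z forward; pixel columns grow to the right and rows downward; lengths in m; the calibration is good to about 2 mm. A picture is of the moment at which its call begins: read the wrist's pose just before it. camera_info takes no time and is no camera call.
- hand_in(): hands the job in; it is judged then, once.
Trained networks look in the newest picture that a camera, given by its name, has taken for a name from the list of things; names that differ only in an ending like _2 or _b are one class to them, and where a whole thing is asked for, a point or a joint stands for the part that bears it (a point fixed in the world has none). Each returns a list of dicts, best first, with "confidence" (0 to 1); they miss things now and then, are a little off and sometimes report something else, mostly with a low value. They report only what shows in the picture. A call takes as long as a camera call. They do not tell look-alikes from the thing itself.
- recognise(camera, label): "point" ([column, row] in pixels, amid what is visible of it).
The state is a dict: "clock": time; "joint_pos": joint angles; "qvel": joint speeds; "tau": joint torques, N m; "tcp_pos": TCP position; "orientation": TCP orientation; "wrist_force": force on the tool from outside, world axes, zero at the start; "ft_torque": the same for the moment, N m; "finger_gap": finger opening in m; "grip_force": force on a finger pad.
Only numpy, scipy, OpenCV 4.12 (cv2) and the standard library are available. Lean on these libraries where they do the work, as an engineer would, in place of code of your own. Each camera call takes 0.05 s, during which the arm holds its last target. There are 200 camera calls.

## Working session

There is one attempt and no reset: what is moved stays moved. The work goes in short steps, Python scripts to look and compute and a tool call to move; the robot and the scene stay as the last step left them, time stands still between calls to the robot, and variables do not carry over. Pictures are saved under pics/ and viewed, at most 10 in all, crops included, and the job is handed in when it is done.

Besides the shell and the picture viewer there is one more tool, called as name(argument=value, ...) on one line, values as JSON. arm_command: Moves the arm, as the interface text tells. Its arguments: {"type":"object","properties":{"moves":{"type":"array"},"newtons":{"type":"number"}},"required":["moves"]}

```bash
mkdir -p pics
cat > h.py <<'E'
import numpy as np, cv2
from scipy.spatial.transform import Rotation as R
from workcell import *
def rot(q): return R.from_quat([q[1],q[2],q[3],q[0]]).as_matrix()
def cam(n,st=None):
    i=camera_info(n)
    f=240/np.tan(np.radians(i["fovy"])/2)
    if "eye" in i:
        o=np.array(i["orientation"]); 
        Rm=rot(o) if o.size==4 else o.reshape(3,3); e=np.array(i["eye"])
    else:
        T=np.array(i["tool_from_camera"]); Rt=rot(st["orientation"])
        Rm=Rt@T[:3,:3]; e=np.array(st["tcp_pos"])+Rt@T[:3,3]
    return f,i["cx"],i["cy"],Rm,e
def cloud(n,D,st=None):
    f,cx,cy,Rm,e=cam(n,st)
    v,u=np.mgrid[:480,:640]
    P=np.stack([(u-cx)/f*D,(v-cy)/f*D,D],-1)@Rm.T+e
    P[D<=0]=np.nan
    return P
E
python3 - <<'E'
from h import *
for n in("top","side"):
    im,D=read_camera(n); cv2.imwrite(f"pics/{n}0.png",im); np.save(n+"0.npy",D); np.save(n+"P.npy",cloud(n,D))
    print(n,camera_info(n))
    for l in("drum","brush","pot","mouth","rest_rails","drum_lid","pliers","brush_grip"):
        print(l,[(np.round(r["point"]),round(r["confidence"],2),np.round(np.load(n+"P.npy")[int(r["point"][1]),int(r["point"][0])],3)) for r in recognise(n,l)][:3])
print(get_state())
E
```

```text
top {'fovy': 42.62815415496309, 'cx': 318.37176712506425, 'cy': 245.6022104330552, 'eye': array([ 0.44974668, -0.00851429,  1.25437913]), 'orientation': array([-0.02989694,  0.71341116, -0.69953274,  0.02836615])}
drum [(array([234., 216.]), 0.85, array([0.612, 0.171, 0.006]))]
brush [(array([406., 223.]), 0.86, array([ 0.604, -0.18 ,  0.009])), (array([503., 283.]), 0.6, array([ 0.486, -0.376,  0.02 ]))]
pot [(array([417., 213.]), 0.66, array([ 0.623, -0.202,  0.027]))]
mouth [(array([237., 214.]), 0.92, array([0.617, 0.165, 0.004]))]
rest_rails [(array([236., 214.]), 0.97, array([0.614, 0.164, 0.011]))]
drum_lid [(array([320., 206.]), 0.77, array([ 0.632, -0.007,  0.022])), (array([413., 214.]), 0.56, array([ 0.616, -0.19 ,  0.049]))]
pliers [(array([323., 293.]), 0.93, array([ 0.459, -0.014, -0.003]))]
brush_grip [(array([410., 224.]), 0.93, array([ 0.591, -0.175,  0.102])), (array([504., 281.]), 0.75, array([ 0.49 , -0.379,  0.016]))]
side {'fovy': 49.29719221169729, 'cx': 326.9321458884531, 'cy': 247.71609431710698, 'eye': array([0.04365541, 0.73147657, 0.81483018]), 'orientatio
[... 863 characters left out ...]
'clock': 0.9, 'joint_pos': array([-1.35460023e+00,  3.13165540e-01,  4.61093232e-02,  1.30362005e+00,
       -5.38750395e-06,  1.43117118e+00]), 'qvel': array([-0.00057636,  0.00038052, -0.00018943,  0.00131998, -0.00028244,
        0.00099581]), 'tau': array([-1.68435752e-03, -4.80443037e+01,  2.98816001e+01, -1.25573897e-04,
       -1.85906301e-04,  3.49024319e-06]), 'tcp_pos': array([ 0.20029094, -0.53902727,  0.23134662]), 'orientation': array([ 6.00898952e-05,  9.84215604e-01,  1.76973562e-01, -3.94032541e-07]), 'wrist_force': array([ 0.59861079, -0.16310493, -0.97330493]), 'ft_torque': array([-0.01047366,  0.0285872 ,  0.03889005]), 'grip_force': 0.0, 'finger_gap': 0.08517300344578649}
```

View pics/top0.png

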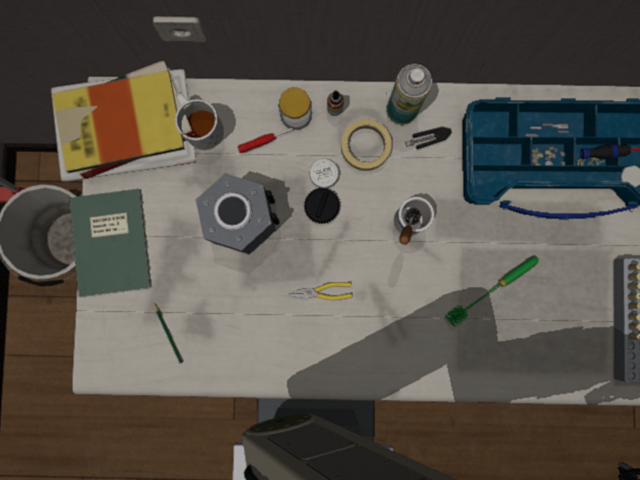

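View pics/side0.png

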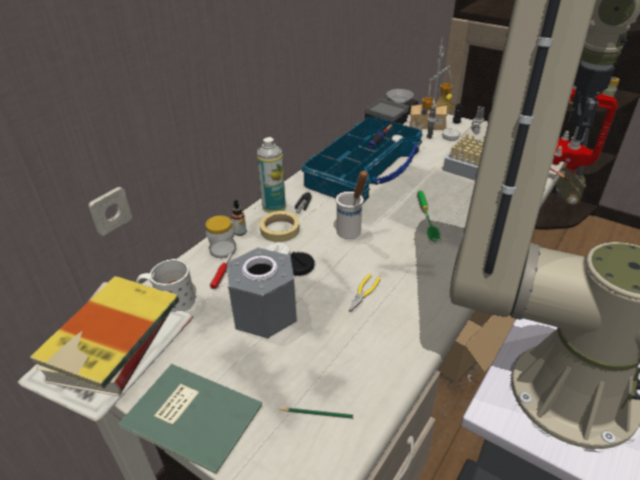

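The top view shows the drum at (235,212) with its black rails on its right side near (272,205), and the pot at (416,215) with the brown brush handle leaning toward the robot (405,235). The green look-alike lies at (490,292). Next I'll measure from the depth.

Run:
```python
from h import *
P=np.load("topP.npy"); im=cv2.imread("pics/top0.png"); hsv=cv2.cvtColor(im,cv2.COLOR_BGR2HSV)
print("table", np.nanmedian(P[330:380,100:280,2]), np.nanmedian(P[240:280,300:380,2]))
def fit(p): # circle
    A=np.c_[2*p[:,:2],np.ones(len(p))]; s=np.linalg.lstsq(A,(p[:,:2]**2).sum(1),rcond=None)[0]
    return s[:2],np.sqrt(s[2]+s[:2]@s[:2])
w=P[165:265,185:290]; z=w[...,2]
sh=w[(z>.112)&(z<.150)]; print("drum z hist",np.histogram(z[np.isfinite(z)],np.arange(0,.16,.008)))
hull,_=cv2.minEnclosingCircle((sh[:,:2]*1000).astype(np.float32)); print("shoulder encl",hull,_,"mean",sh.mean(0))
lip=w[z>.129]; print("lip",len(lip),lip.mean(0) , cv2.minEnclosingCircle((lip[:,:2]*1000).astype(np.float32)))
# hexagon fit: support orientation
q=sh[:,:2]
best=[]
for a in np.radians(np.arange(0,60,1)):
    A=[a+k*np.pi/3 for k in range(6)]
    s=[np.percentile(q@[np.cos(t),np.sin(t)],99.5) for t in A]
    wd=[s[k]+s[k+3] for k in range(3)]
    best.append((sum(wd),np.degrees(a),np.round(s,4),np.linalg.lstsq(np.array([[np.cos(t),np.sin(t)] for t in A]),np.array(s)-.064,rcond=None)[0]))
best.sort(key=lambda b:b[0]); print(best[0],best[1][1],best[2][1])
# rails: dark pixels
g=im.max(2)
m=(g<45); m[:170]=0;m[250:]=0;m[:,:255]=0;m[:,290:]=0
for r in zip(*np.nonzero(m)): pass
ys,xs=np.nonzero(m); print("dark",len(xs),xs.mean(),ys.mean(), np.nanmedian(P[m],0))
# pot
w=P[190:245,390:445]; z=w[...,2]
rim=w[(z>.085)&(z<.112)&(hsv[190:245,390:445,1]<60)]; print("rim",len(rim),fit(rim),rim.mean(0),cv2.minEnclosingCircle((rim[:,:2]*1000).astype(np.float32)))
for n in("top","side"):
    Pn=np.load(n+"P.npy"); h=cv2.cvtColor(cv2.imread(f"pics/{n}0.png"),cv2.COLOR_BGR2HSV)
    m=(h[...,0]<16)&(h[...,1]>90)&(Pn[...,2]>.09)&(np.hypot(Pn[...,0]-.59,Pn[...,1]+.18)<.08)
    p=Pn[m]; c=p.mean(0); u=np.linalg.svd(p-c)[2][0]; u*=np.sign(u[2]); print(n,len(p),c,u,np.degrees(np.arccos(u[2])),p[:,2].min(),p[:,2].max())
cv2.imwrite("pics/crop.png",np.hstack([cv2.resize(im[165:265,185:305],None,fx=3.3,fy=3.3,interpolation=2),cv2.resize(im[180:280,360:480],None,fx=3.3,fy=3.3,interpolation=2)]))
```

```text
table -0.001677175457171054 -0.0010048376963414096
drum z hist (array([2190,  215,   35,   35,   39,   36,   39,   31,   47,   37,   46,
         40,   43,  100,  740, 2398,  369,   11,    0]), array([0.   , 0.008, 0.016, 0.024, 0.032, 0.04 , 0.048, 0.056, 0.064,
       0.072, 0.08 , 0.088, 0.096, 0.104, 0.112, 0.12 , 0.128, 0.136,
       0.144, 0.152]))
shoulder encl (606.6006469726562, 152.5808563232422) 76.06351470947266 mean [0.60383737 0.15367742 0.12276268]
lip 339 [0.60453889 0.1542399  0.13245198] ((603.6766357421875, 154.36831665039062), 54.10768127441406)
(np.float64(0.38092279159499676), np.float64(43.0), array([ 0.6108,  0.0779, -0.4696, -0.4839,  0.0494,  0.5963]), array([0.60451927, 0.15422794])) 44.0 42.0
dark 394 267.89086294416245 220.31218274111674 [0.59336356 0.09202919 0.07020466]
rim 368 (array([ 0.60871221, -0.18786066]), np.float64(0.029924184496799778)) [ 0.61294593 -0.19149333  0.09874652] ((609.0492553710938, -188.34336853027344), 33.435813903808594)
top 160 [ 0.55934913 -0.1556221   0.19710562] [-0.43635342  0.23551058  0.86840685] 29.725969877597546 0.1354086352315138 0.21715865662816625
side 161 [ 0.55471096 -0.14815329  0.18198725] [-0.29143975  0.15475355  0.94398846] 19.267468665034748 0.13468013414728586 0.21663058329320106
```

View pics/crop.png

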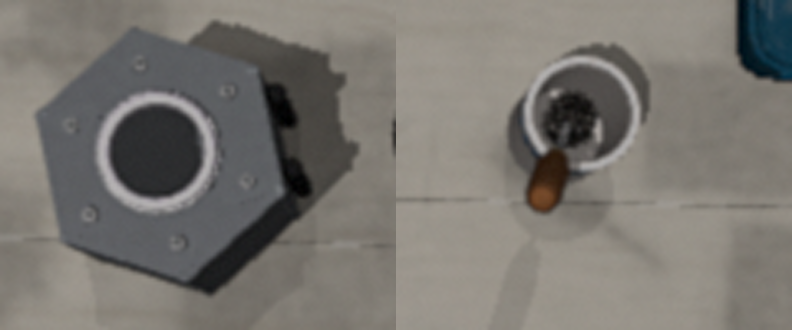

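The crop confirms it: rails on the right wall, which faces slightly upward in the picture. With the hexagon fit that puts the rail direction at −77°. The brush head is in the pot and the handle is over the rim at lower left. I'll fit the handle axis next.

```bash
cat >> h.py <<'E'
DR=np.array([.6045,.154,0]); d=np.array([np.cos(np.radians(-77)),np.sin(np.radians(-77)),0]); POT=np.array([.609,-.188,0])
def frame(b,yd):
    "tool rotation: z=-b (brush axis up b), y nearest yd"
    z=-np.array(b)/np.linalg.norm(b); y=np.array(yd,float); y-=z*(y@z); y/=np.linalg.norm(y)
    return np.c_[np.cross(y,z),y,z]
def plan(g,Rt,n,op,p0=None,R0=None):
    "rows bringing the GRASP point to g with orientation Rt in n rows"
    s=get_state(); R0=rot(s["orientation"]) if R0 is None else R0
    p0=np.array(s["tcp_pos"]) if p0 is None else p0
    p1=np.array(g)+Rt@[0,0,.019]; w=R.from_matrix(R0.T@Rt).as_rotvec()/n
    a=R0.copy()
    for i in range(n):
        sh=a.T@(p1-p0)/n*1000
        print(", ".join([str(op)]+["%.1f"%v for v in sh]+["%.3f"%v for v in w])+",")
        a=a@R.from_rotvec(w).as_matrix()
    return p1,Rt
def ax(t):
    "brush axis leaning back from pad by t deg"
    t=np.radians(t); return np.array([0,0,1])*np.cos(t)-d*np.sin(t)
E
python3 - <<'E'
from h import *
from scipy.optimize import least_squares
S=[]
for n in("top","side"):
    Pn=np.load(n+"P.npy"); h=cv2.cvtColor(cv2.imread(f"pics/{n}0.png"),cv2.COLOR_BGR2HSV)
    m=(h[...,0]<16)&(h[...,1]>90)&(Pn[...,2]>.135)&(np.hypot(Pn[...,0]-.59,Pn[...,1]+.18)<.08)
    m=cv2.erode(m.astype(np.uint8),np.ones((2,2)))>0
    S.append(Pn[m])
def res(x,p):
    c=np.array([x[0],x[1],.17]); u=np.array([x[2],x[3],1]); u/=np.linalg.norm(u)
    q=p-c; t=q@u; r=np.linalg.norm(q-np.outer(t,u),axis=1); return r-.010
for p in (S[1],np.vstack(S)):
    f=least_squares(res,[.565,-.155,-.35,.2],args=(p,),loss="soft_l1",f_scale=.002); x=f.x
    u=np.array([x[2],x[3],1]); u/=np.linalg.norm(u)
    c=np.array([x[0],x[1],.17]); z0=.01
    print(len(p),x,"lean",np.degrees(np.arccos(u[2])),"rms",np.sqrt((res(x,p)**2).mean()),"tip@z.013",c+u*(.013-.17)/u[2],"top t",[(((q-c)@u).max()) for q in (S[0],S[1])])
# prior lean with 23deg
uh=x[2:]/np.linalg.norm(x[2:]); print("dir",uh)
E
```

```text
122 [ 0.56298123 -0.15802016 -0.26464558  0.24434064] lean 19.80870979081459 rms 0.0019435125678586736 tip@z.013 [ 0.60453059 -0.19638164  0.013     ] top t [np.float64(0.0490782640746772), np.float64(0.05164615113307524)]
251 [ 0.56339023 -0.15806062 -0.25081777  0.31462952] lean 21.918354916482993 rms 0.0024967850343511895 tip@z.013 [ 0.60276862 -0.20745746  0.013     ] top t [np.float64(0.049128906949615456), np.float64(0.05175533552234415)]
dir [-0.6233517   0.78194159]
```

Run:
```python
from h import *
u=np.array([-.328,.2145,.92]);u/=np.linalg.norm(u); tip=np.array([.618,-.194,.012]); g=tip+.185*u
Rg=frame(u,d)
plan(g+.1*u,Rg,14,1)
```

```text
1, 32.1, -18.7, -1.8, -0.022, 0.019, 0.012,
1, 31.9, -19.0, -1.6, -0.022, 0.019, 0.012,
1, 31.7, -19.4, -1.4, -0.022, 0.019, 0.012,
1, 31.5, -19.7, -1.2, -0.022, 0.019, 0.012,
1, 31.3, -20.1, -1.1, -0.022, 0.019, 0.012,
1, 31.1, -20.5, -0.9, -0.022, 0.019, 0.012,
1, 30.9, -20.8, -0.8, -0.022, 0.019, 0.012,
1, 30.6, -21.2, -0.7, -0.022, 0.019, 0.012,
1, 30.4, -21.5, -0.5, -0.022, 0.019, 0.012,
1, 30.1, -21.9, -0.4, -0.022, 0.019, 0.012,
1, 29.9, -22.2, -0.3, -0.022, 0.019, 0.012,
1, 29.6, -22.6, -0.3, -0.022, 0.019, 0.012,
1, 29.3, -22.9, -0.2, -0.022, 0.019, 0.012,
1, 29.0, -23.3, -0.1, -0.022, 0.019, 0.012,
```

arm_command(moves=[1,32,-18.7,-1.8,-0.022,0.019,0.012,1,32,-19,-1.6,-0.022,0.019,0.012,1,31.7,-19.4,-1.4,-0.022,0.019,0.012,1,31.5,-19.7,-1.2,-0.022,0.019,0.012,1,31.3,-20.1,-1.1,-0.022,0.019,0.012,1,31.1,-20.5,-0.9,-0.022,0.019,0.012,1,30.9,-20.8,-0.8,-0.022,0.019,0.012,1,30.6,-21.2,-0.7,-0.022,0.019,0.012])

```text
clock: 1.9
tcp_pos: [0.3897, -0.3083, 0.2458]
orientation: [0.073, 0.985, 0.128, 0.091]
wrist_force: [0.1, -0.1, 0.5]
finger_gap: 0.0856
grip_force: 0.0
```

arm_command(moves=[1,30.4,-21.5,-0.5,-0.022,0.019,0.012,1,30,-21.9,-0.4,-0.022,0.019,0.012,1,30,-22.2,-0.3,-0.022,0.019,0.012,1,29.6,-22.6,-0.3,-0.022,0.019,0.012,1,29.3,-22.9,-0.2,-0.022,0.019,0.012,1,29,-23.3,-0.1,-0.022,0.019,0.012,1,0,0,0,0,0,0])

```text
clock: 2.78
tcp_pos: [0.5315, -0.1347, 0.2559]
orientation: [0.127, 0.975, 0.093, 0.157]
wrist_force: [-0.4, 0.6, 0.6]
finger_gap: 0.0854
grip_force: 0.0
```

```bash
cat > g.py <<'E'
from h import *
u=np.array([-.328,.2145,.92]);u/=np.linalg.norm(u); tip=np.array([.618,-.194,.012]); g=tip+.185*u
Rg=frame(u,d)
E
python3 - <<'E'
from g import *
s=get_state(); print(s["clock"],s["joint_pos"].round(3),s["tcp_pos"],s["wrist_force"])
im,D=read_camera("wrist"); cv2.imwrite("pics/w1.png",im); P=cloud("wrist",D,s)
for l in("brush","brush_grip","pot"): print(l,[(r["point"],round(r["confidence"],2),P[int(r["point"][1]),int(r["point"][0])]) for r in recognise("wrist",l)])
h=cv2.cvtColor(im,cv2.COLOR_BGR2HSV); m=(h[...,0]<16)&(h[...,1]>90)&(P[...,2]>.135)&(P[...,2]<.24)&(np.hypot(P[...,0]-.565,P[...,1]+.16)<.08)
p=P[m]; print(len(p)); 
for a in np.arange(.14,.21,.01):
    q=p[abs(p[:,2]-a)<.005]
    if len(q): print(round(a,2),len(q),q.mean(0),"pred axis",tip+u*(a-tip[2])/u[2])
plan(g,Rg,5,1)
E
```

```text
2.775 [-0.343 -0.052 -0.406  0.821 -0.094  2.59 ] [ 0.53145663 -0.13474836  0.25591894] [-0.41826031  0.63398793  0.5901786 ]
brush [([389.0, 362.7], 0.68, array([ 0.43967585, -0.30953327,  0.01563095])), ([316.2, 236.0], 0.6, array([ 0.56573868, -0.15127354,  0.18878354]))]
brush_grip [([396.0, 355.6], 0.77, array([ 0.44302865, -0.32754065, -0.00194571])), ([313.7, 235.7], 0.59, array([ 0.56611771, -0.14997747,  0.18658763])), ([95.7, 322.7], 0.43, array([ 0.45717643, -0.00086989, -0.00184407]))]
pot [([329.0, 193.3], 0.67, array([ 0.6168871 , -0.21015257,  0.01724221]))]
1165
0.14 8 [ 0.58072377 -0.16199608  0.14027116] pred axis [ 0.57236522 -0.16415652  0.14      ]
0.15 14 [ 0.57835211 -0.1609731   0.15156018] pred axis [ 0.5688   -0.161825  0.15    ]
0.16 60 [ 0.57511823 -0.15862327  0.16055056] pred axis [ 0.56523478 -0.15949348  0.16      ]
0.17 78 [ 0.57132268 -0.15646577  0.17062463] pred axis [ 0.56166957 -0.15716196  0.17      ]
0.18 81 [ 0.56799603 -0.15522534  0.1800582 ] pred axis [ 0.55810435 -0.15483043  0.18      ]
0.19 91 [ 0.56459289 -0.1529619   0.18992351] pred axis [ 0.55453913 -0.15249891  0.19      ]
0.2 155 [ 0.56020386 -0.15038477  0.20021308] pred axis [ 0.55097391 -0.15016739  0.2       ]
1, 0.2, -0.2, 19.8, 0.001, 0.000, 0.000,
1, 0.2, -0.1, 19.8, 0.001, 0.000, 0.000,
1, 0.2, -0.1, 19.8, 0.001, 0.000, 0.000,
1, 0.2, -0.1, 19.8, 0.001, 0.000, 0.000,
1, 0.2, -0.1, 19.8, 0.001, 0.000, 0.000,
```

View pics/w1.png

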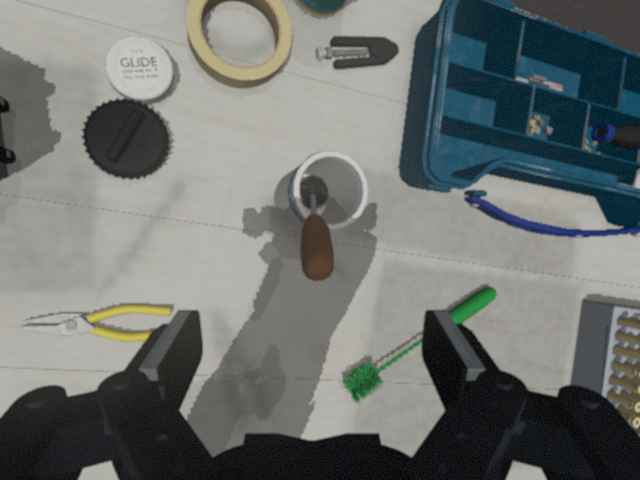

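The wrist view shows the handle at (317,245) between the fingers and over the pot rim (328,190), which agrees with my model. Joint 6 would end near its limit at the drum, so I'll use the half-turned grasp.

arm_command(moves=[1,0,0,0,0,0,-0.175,1,0,0,0,0,0,-0.175,1,0,0,0,0,0,-0.175,1,0,0,0,0,0,-0.175,1,0,0,0,0,0,-0.175,1,0,0,0,0,0,-0.175,1,0,0,0,0,0,-0.175,1,0,0,0,0,0,-0.175])

```text
clock: 3.98
tcp_pos: [0.5301, -0.1383, 0.2559]
orientation: [0.198, 0.686, 0.699, 0.037]
wrist_force: [-1.1, 0.8, 1.1]
finger_gap: 0.0857
grip_force: 0.0
```

arm_command(moves=[1,0,0,0,0,0,-0.175,1,0,0,0,0,0,-0.175,1,0,0,0,0,0,-0.175,1,0,0,0,0,0,-0.175,1,0,0,0,0,0,-0.175,1,0,0,0,0,0,-0.175,1,0,0,0,0,0,-0.175,1,0,0,0,0,0,-0.175])

```text
clock: 4.97
tcp_pos: [0.5301, -0.1383, 0.2559]
orientation: [0.176, 0.075, 0.977, -0.099]
wrist_force: [1.0, 0.1, -0.7]
finger_gap: 0.0856
grip_force: 0.0
```

arm_command(moves=[1,0,0,0,0,0,-0.17,1,0,0,0,0,0,-0.17,1,0,0,0,0,0,0])

```text
clock: 5.35
tcp_pos: [0.5302, -0.1381, 0.2559]
orientation: [0.157, -0.088, 0.975, -0.127]
wrist_force: [-0.8, 0.3, -0.3]
finger_gap: 0.0856
grip_force: 0.0
```

```bash
sed -i 's/Rg=frame(u,d)/Rg=frame(u,-d)/' g.py
python3 - <<'E'
from g import *
s=get_state(); print(s["clock"],s["joint_pos"].round(3),s["tcp_pos"],s["wrist_force"])
plan(g,Rg,5,1)
E
```

```text
5.35 [-0.349 -0.053 -0.406  0.821 -0.095 -0.548] [ 0.53021724 -0.13805802  0.25585842] [-0.79848289  0.34598241 -0.25984411]
1, -0.2, 0.3, 19.8, -0.001, -0.000, -0.001,
1, -0.2, 0.2, 19.8, -0.001, -0.000, -0.001,
1, -0.2, 0.2, 19.8, -0.001, -0.000, -0.001,
1, -0.2, 0.2, 19.8, -0.001, -0.000, -0.001,
1, -0.2, 0.2, 19.8, -0.001, -0.000, -0.001,
```

arm_command(moves=[1,-0.2,0.3,20,0,0,0,1,-0.2,0.2,20,0,0,0,1,-0.2,0.2,20,0,0,0,1,-0.2,0.2,20,0,0,0,1,-0.2,0.2,19,0,0,0,0,0,0,0,0,0,0,-0.5,0,0,0,0,0,0,-1,0,0,0,0,0,0], newtons=60)

```text
clock: 6.35
tcp_pos: [0.5644, -0.1576, 0.166]
orientation: [0.158, -0.089, 0.975, -0.127]
wrist_force: [-0.3, -0.0, 0.3]
finger_gap: 0.0324
grip_force: 0.0
```

arm_command(moves=[-1,0,0,0,0,0,0,-1,0,0,0,0,0,0,-1,0,0,0,0,0,0,-1,0,0,0,0,0,0])

```text
clock: 6.85
tcp_pos: [0.5646, -0.1574, 0.1659]
orientation: [0.158, -0.09, 0.975, -0.127]
wrist_force: [-2.0, 0.6, 6.0]
finger_gap: 0.0184
grip_force: 58.4
```

Run:
```python
from g import *
s=get_state(); print(s["clock"],s["joint_pos"].round(3),s["tcp_pos"],s["wrist_force"],s["finger_gap"],s["grip_force"])
# upright at pot axis, tip 15mm up
print("rows A")
Rv=frame([0,0,1],-d)
a=plan(POT+[0,0,.03+.185],Rv,5,-1)
print("rows B"); plan(POT+[0,0,.16+.185],Rv,4,-1,*a)
```

```text
6.85 [-0.364  0.078 -0.505  0.588 -0.088 -0.565] [ 0.56460649 -0.15742503  0.1659233 ] [-2.02234898  0.6478127   6.03640097] 0.01837795488181811 58.36927771568298
rows A
-1, -8.7, -8.7, -1.2, -0.058, 0.057, -0.008,
-1, -8.5, -8.7, -2.2, -0.058, 0.057, -0.008,
-1, -8.3, -8.6, -3.2, -0.058, 0.057, -0.008,
-1, -8.0, -8.4, -4.2, -0.058, 0.057, -0.008,
-1, -7.7, -8.2, -5.1, -0.058, 0.057, -0.008,
rows B
-1, 0.0, 0.0, -32.5, 0.000, 0.000, 0.000,
-1, 0.0, 0.0, -32.5, 0.000, 0.000, 0.000,
-1, 0.0, 0.0, -32.5, 0.000, 0.000, 0.000,
-1, 0.0, 0.0, -32.5, 0.000, 0.000, 0.000,
```

arm_command(moves=[-1,-8.7,-8.7,-1.2,-0.058,0.057,-0.008,-1,-8.5,-8.7,-2.2,-0.058,0.057,-0.008,-1,-8.3,-8.6,-3.2,-0.058,0.057,-0.008,-1,-8,-8.4,-4.2,-0.058,0.057,-0.008,-1,-7.7,-8.2,-5.1,-0.058,0.057,-0.008,-1,0,0,0,0,0,0])

```text
clock: 7.6
tcp_pos: [0.6098, -0.1894, 0.1931]
orientation: [-0.0, -0.112, 0.994, 0.001]
wrist_force: [-0.1, -0.0, -0.8]
finger_gap: 0.0186
grip_force: 58.7
```

Run:
```python
from g import *
s=get_state(); print(s["clock"],s["joint_pos"].round(3),s["tcp_pos"],s["wrist_force"],s["ft_torque"],s["finger_gap"],s["grip_force"])
im,D=read_camera("top"); cv2.imwrite("pics/t2.png",cv2.resize(im[150:290,330:500],None,fx=3.5,fy=3.5))
im,D=read_camera("side"); cv2.imwrite("pics/s2.png",cv2.resize(im[120:260,270:450],None,fx=3,fy=3))
a=cv2.imread("pics/t2.png");b=cv2.imread("pics/s2.png"); H=min(len(a),len(b)); cv2.imwrite("pics/v2.png",np.hstack([a[:H,:400],b[:H,:400]]))
Rv=frame([0,0,1],-d)
plan(POT+[0,0,.175+.185],Rv,5,-1)
```

```text
7.6 [-4.270e-01  4.510e-01  1.560e-01  1.277e+00  1.000e-03 -6.510e-01] [ 0.6097992  -0.18937607  0.19306225] [-0.08479449 -0.04504635 -0.7857418 ] [ 0.00118651 -0.0353878   0.00474468] 0.018641428499284098 58.73854458332062
-1, -0.1, -0.0, -29.5, 0.000, -0.000, -0.001,
-1, -0.2, -0.0, -29.5, 0.000, -0.000, -0.001,
-1, -0.2, -0.0, -29.5, 0.000, -0.000, -0.001,
-1, -0.2, -0.0, -29.5, 0.000, -0.000, -0.001,
-1, -0.2, -0.0, -29.5, 0.000, -0.000, -0.001,
```

View pics/v2.png

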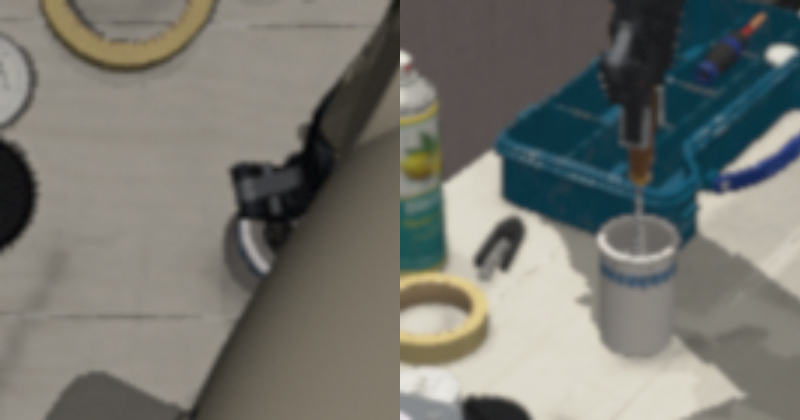

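The brush now stands upright in the middle of the pot. I'll lift it and then move over the drum.

arm_command(moves=[-1,0,0,-30,0,0,0,-1,0,0,-30,0,0,0,-1,0,0,-30,0,0,0,-1,0,0,-30,0,0,0,-1,0,0,-30,0,0,0,-1,0,0,0,0,0,0,-1,0,0,0,0,0,0])

```text
clock: 8.57
tcp_pos: [0.6079, -0.1876, 0.344]
orientation: [-0.0, -0.112, 0.994, 0.0]
wrist_force: [-0.5, -0.9, -2.1]
finger_gap: 0.0187
grip_force: 58.8
```

Run:
```python
from g import *
s=get_state(); print(s["clock"],s["joint_pos"].round(3),s["tcp_pos"],s["wrist_force"])
im,D=read_camera("side"); P=cloud("side",D); cv2.imwrite("pics/s3.png",cv2.resize(im[90:270,250:450],None,fx=3,fy=3))
q=np.array(s["tcp_pos"]); m=(np.hypot(P[...,0]-q[0],P[...,1]-q[1])<.035)&(P[...,2]<q[2]-.01)&(P[...,2]>.12)
p=P[m]
for a in np.arange(.15,.36,.015):
    k=p[abs(p[:,2]-a)<.008]
    if len(k): print(round(a,3),len(k),np.median(k,0))
Rv=frame([0,0,1],-d)
plan(DR+[0,0,.175+.185],Rv,10,-1)
```

```text
8.575 [-4.260e-01  4.530e-01  5.260e-01  1.644e+00  1.000e-03 -6.510e-01] [ 0.60786789 -0.18762798  0.34395002] [-0.54489214 -0.94297904 -2.11934221]
0.18 53 [ 0.60852812 -0.18191734  0.18173197]
0.195 76 [ 0.60796695 -0.18067155  0.19529697]
0.21 69 [ 0.60894682 -0.18482882  0.20841889]
0.225 13 [ 0.60994301 -0.18718409  0.22479089]
0.24 11 [ 0.60935723 -0.18744709  0.24042987]
0.255 12 [ 0.60961899 -0.18693321  0.25449927]
0.27 13 [ 0.60963185 -0.186997    0.27063606]
0.285 14 [ 0.6088178  -0.18710591  0.28497822]
0.3 19 [ 0.6064946  -0.1855258   0.30535324]
0.315 46 [ 0.60478077 -0.18172212  0.31570086]
0.33 45 [ 0.60372112 -0.18017529  0.32836414]
-1, -7.3, 33.4, 0.3, 0.000, -0.000, -0.000,
-1, -7.3, 33.4, 0.3, 0.000, -0.000, -0.000,
-1, -7.3, 33.4, 0.3, 0.000, -0.000, -0.000,
-1, -7.3, 33.4, 0.3, 0.000, -0.000, -0.000,
-1, -7.3, 33.4, 0.3, 0.000, -0.000, -0.000,
-1, -7.3, 33.4, 0.3, 0.000, -0.000, -0.000,
-1, -7.3, 33.4, 0.3, 0.000, -0.000, -0.000,
-1, -7.3, 33.4, 0.3, 0.000, -0.000, -0.000,
-1, -7.4, 33.4, 0.3, 0.000, -0.000, -0.000,
-1, -7.4, 33.4, 0.2, 0.000, -0.000, -0.000,
```

View pics/s3.png

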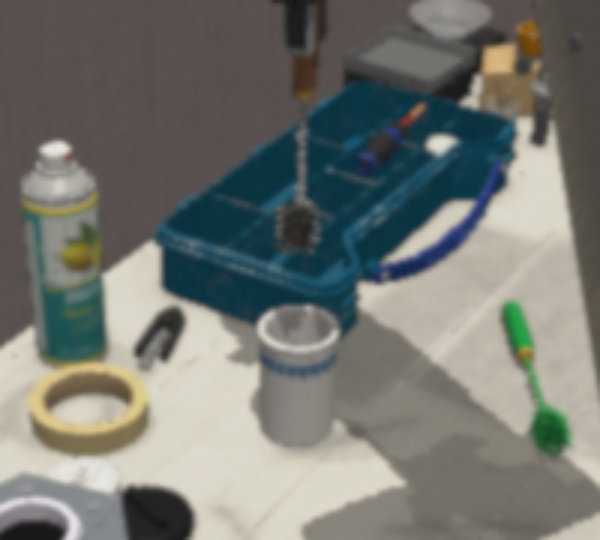

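The brush hangs vertical and clear of the pot, with the bristle tip at about z 0.175, as modelled. I'll move over the drum.

arm_command(moves=[-1,-7.3,33.4,0,0,0,0,-1,-7.3,33.4,0,0,0,0,-1,-7.3,33.4,0,0,0,0,-1,-7.3,33.4,0,0,0,0,-1,-7.3,33.4,0,0,0,0,-1,-7.3,33.4,0,0,0,0,-1,-7.3,33.4,0,0,0,0,-1,-7.3,33.4,0,0,0,0])

```text
clock: 9.62
tcp_pos: [0.6051, 0.0865, 0.3431]
orientation: [-0.001, -0.112, 0.994, 0.0]
wrist_force: [-0.0, -1.1, -1.0]
finger_gap: 0.0189
grip_force: 58.9
```

arm_command(moves=[-1,-7.4,33.4,0,0,0,0,-1,-7.4,33.4,0,0,0,0,-1,0,0,0,0,0,0,-1,0,0,0,0,0,0])

```text
clock: 10.12
tcp_pos: [0.605, 0.1535, 0.3439]
orientation: [-0.001, -0.112, 0.994, 0.0]
wrist_force: [-0.4, -0.7, -0.3]
finger_gap: 0.0184
grip_force: 58.8
```

Run:
```python
from g import *
s=get_state(); print(s["clock"],s["joint_pos"].round(3),s["tcp_pos"],s["orientation"])
q=np.array(s["tcp_pos"])
V=[]
for n in("side","top"):
    im,D=read_camera(n); P=cloud(n,D); V.append(cv2.resize(im[190:350,190:330] if n=="side" else im[150:310,160:300],None,fx=2.8,fy=2.8))
    m=(np.hypot(P[...,0]-q[0],P[...,1]-q[1])<.03)&(P[...,2]>.16)&(P[...,2]<.33)
    p=P[m]; 
    for a in (.175,.19,.205,.24,.26,.28):
        k=p[abs(p[:,2]-a)<.01]
        if len(k): print(n,a,len(k),k.mean(0),k[:,2].min())
    w=(np.hypot(P[...,0]-DR[0],P[...,1]-DR[1])<.07)&(P[...,2]>.128)&(P[...,2]<.142)
    p=P[w]; print(n,"lip",len(p),cv2.minEnclosingCircle((p[:,:2]*1000).astype(np.float32)),np.median(p[:,2]))
F=[]
for i in range(4):
    read_camera("side"); F.append(get_state()["wrist_force"])
print(np.mean(F,0),np.std(F,0))
cv2.imwrite("pics/v4.png",np.hstack(V))
print("down"); a=plan(DR+[0,0,.05+.185],frame([0,0,1],-d),5,-1)
```

```text
10.125 [ 0.12   0.426  0.483  1.63   0.    -0.105] [0.60500068 0.15345665 0.34385306] [-7.65052337e-04 -1.12218026e-01  9.93683312e-01  7.10010883e-05]
side 0.175 51 [0.60641993 0.15974464 0.17989389] 0.17328595432282945
side 0.19 110 [0.60438158 0.15813111 0.19026127] 0.18041230027394817
side 0.205 157 [0.60624545 0.15619208 0.20553847] 0.19516738075582551
side 0.24 22 [0.60605124 0.15428387 0.23940521] 0.23157708699722424
side 0.26 24 [0.60658219 0.15357534 0.25953266] 0.2506929170336438
side 0.28 20 [0.6056109  0.15396946 0.28010024] 0.2706920663753132
side lip 298 ((594.054931640625, 164.35861206054688), 43.62876892089844) 0.1326027143520528
top 0.175 15 [0.60615668 0.14319462 0.18017954] 0.1758148729369975
top 0.19 57 [0.60587632 0.14425822 0.19292493] 0.18239742439710982
top 0.205 205 [0.60734868 0.14911722 0.20588257] 0.19502446274536278
top 0.24 8 [0.6076858  0.14934399 0.23770172] 0.23067199091116475
top 0.26 6 [0.60687575 0.14898646 0.25806354] 0.2511247895141753
top 0.28 6 [0.6064108  0.14915259 0.27442634] 0.2703290773940964
top lip 340 ((620.3041381835938, 147.23219299316406), 55.09046173095703) 0.13188941879500726
[-0.07565066  0.12565987 -0.95938002] [0.13139424 0.5034489  0.67463021]
down
-1, 0.2, 0.3, 25.8, 0.000, 0.000, -0.001,
-1, 0.2, 0.3, 25.8, 0.000, 0.000, -0.001,
-1, 0.2, 0.3, 25.8, 0.000, 0.000, -0.001,
-1, 0.2, 0.3, 25.8, 0.000, 0.000, -0.001,
-1, 0.2, 0.3, 25.8, 0.000, 0.000, -0.001,
```

View pics/v4.png

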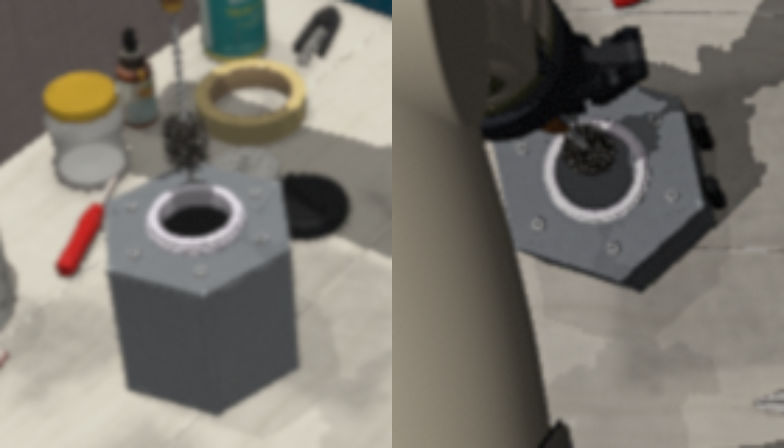

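The head hangs above the mouth and the geometry agrees (axis 0.605, 0.1535). I'll insert it.

arm_command(moves=[-1,0.2,0.3,26,0,0,0,-1,0.2,0.3,26,0,0,0,-1,0.2,0.3,26,0,0,0,-1,0.2,0.3,26,0,0,0,-1,0.2,0.3,26,0,0,0,-1,0,0,0,0,0,0,-1,0,0,0,0,0,0])

```text
clock: 11.3
tcp_pos: [0.6047, 0.1548, 0.2162]
orientation: [0.001, -0.112, 0.994, 0.0]
wrist_force: [0.5, 0.7, -1.0]
finger_gap: 0.0186
grip_force: 58.8
```

```bash
cat >> h.py <<'E'
def tipof(s):
    Rt=rot(s["orientation"]); return np.array(s["tcp_pos"])-Rt@[0,0,.019]+Rt@[0,0,.185]
def rep(n=4):
    F=[]
    for i in range(n):
        read_camera("side"); s=get_state(); F.append(np.r_[s["wrist_force"],s["ft_torque"]])
    F=np.array(F); t=tipof(s)-DR; e=np.cross([0,0,1],d)
    print("clk %.2f tip x %.1f y %.1f z %.1f mm | Fd %.2f (sd %.2f) Fy %.2f Fz %.2f |M"%(s["clock"],t@d*1e3,t@e*1e3,t[2]*1e3,(F[:,:3]@d).mean(),(F[:,:3]@d).std(),(F[:,:3]@e).mean(),F[:,2].mean()),F[:,3:].mean(0).round(3),"Me %.3f"%(F[:,3:]@e).mean(), "tilt",np.degrees(np.arccos(-rot(s["orientation"])[2,2])).round(1))
def tip_plan(x,z,t,n):
    b=ax(t); return plan(DR+d*x+[0,0,z]+.185*b,frame(b,-d),n,-1)
E
python3 - <<'E'
from h import *
rep(6)
print("tilt 17 at tip x=5,z=40"); tip_plan(.005,.026,17,5)
E
```

```text
clk 11.60 tip x -1.1 y 0.7 z 50.0 mm | Fd 0.04 (sd 0.44) Fy 0.03 Fz -0.82 |M [-0.016 -0.016  0.017] Me -0.019 tilt 0.1
tilt 17 at tip x=5,z=40
-1, 0.1, 8.5, 6.2, 0.059, 0.000, -0.001,
-1, 0.1, 8.9, 5.7, 0.059, 0.000, -0.001,
-1, 0.1, 9.2, 5.2, 0.059, 0.000, -0.001,
-1, 0.1, 9.5, 4.6, 0.059, 0.000, -0.001,
-1, 0.1, 9.7, 4.1, 0.059, 0.000, -0.001,
```

Run:
```python
from h import *
tip_plan(.016,.026,17,5)
```

```text
-1, 0.1, 6.3, 6.2, 0.059, 0.000, -0.001,
-1, 0.1, 6.7, 5.9, 0.059, 0.000, -0.001,
-1, 0.1, 7.0, 5.5, 0.059, 0.000, -0.001,
-1, 0.1, 7.3, 5.0, 0.059, 0.000, -0.001,
-1, 0.1, 7.6, 4.6, 0.059, 0.000, -0.001,
```

arm_command(moves=[-1,0,6.3,6.2,0.059,0,0,-1,0,6.7,5.9,0.059,0,0,-1,0,7,5.5,0.059,0,0,-1,0,7.3,5,0.059,0,0,-1,0,7.6,4.6,0.059,0,0,-1,0,0,0,0,0,0,-1,0,0,0,0,0,0])

```text
clock: 12.48
tcp_pos: [0.5975, 0.1858, 0.1843]
orientation: [0.017, -0.111, 0.983, -0.145]
wrist_force: [0.4, 0.3, -1.8]
finger_gap: 0.0186
grip_force: 58.9
```

Run:
```python
from h import *
rep(8); tip_plan(.022,.026,17,3)
```

```text
clk 12.88 tip x 15.9 y 0.1 z 25.2 mm | Fd -0.06 (sd 0.45) Fy 0.29 Fz -1.11 |M [0.349 0.094 0.002] Me 0.361 tilt 16.9
-1, 0.0, -1.9, 0.3, 0.001, -0.000, -0.001,
-1, 0.0, -1.9, 0.3, 0.001, -0.000, -0.001,
-1, 0.0, -1.9, 0.3, 0.001, -0.000, -0.001,
```

arm_command(moves=[-1,0,-2,0.6,0,0,0,-1,0,-2,0.6,0,0,0,-1,0,-2,0.6,0,0,0,-1,0,0,0,0,0,0])

```text
clock: 13.38
tcp_pos: [0.5986, 0.1795, 0.1839]
orientation: [0.017, -0.111, 0.983, -0.146]
wrist_force: [-0.5, 0.6, -1.3]
finger_gap: 0.0183
grip_force: 58.9
```

```bash
python3 -c "
from h import *
rep(4)"
```

```text
clk 13.57 tip x 21.7 y 0.0 z 25.0 mm | Fd 0.33 (sd 0.48) Fy 0.25 Fz -0.66 |M [0.321 0.102 0.025] Me 0.336 tilt 16.9
```

arm_command(moves=[-1,0,-1,0.3,0,0,0,-1,0,-1,0.3,0,0,0,-1,0,0,0,0,0,0])

```text
clock: 13.95
tcp_pos: [0.5991, 0.1776, 0.1839]
orientation: [0.017, -0.111, 0.983, -0.146]
wrist_force: [0.6, 0.2, -0.5]
finger_gap: 0.0186
grip_force: 58.9
```

```bash
python3 -c "
from h import *
rep(4)"
```

```text
clk 14.15 tip x 23.9 y 0.0 z 25.0 mm | Fd 0.01 (sd 0.56) Fy -0.32 Fz -0.87 |M [ 0.338  0.088 -0.011] Me 0.349 tilt 16.9
```

arm_command(moves=[-1,0,-1,0.3,0,0,0,-1,0,-1,0.3,0,0,0,-1,0,0,0,0,0,0])

```text
clock: 14.52
tcp_pos: [0.5995, 0.1755, 0.1839]
orientation: [0.017, -0.111, 0.983, -0.146]
wrist_force: [0.3, -0.2, -1.0]
finger_gap: 0.0187
grip_force: 58.9
```

```bash
python3 -c "
from h import *
rep(4)"
```

```text
clk 14.72 tip x 25.9 y 0.0 z 25.1 mm | Fd 0.27 (sd 0.39) Fy -0.09 Fz -1.28 |M [0.357 0.096 0.003] Me 0.369 tilt 16.9
```

arm_command(moves=[-1,0,-1,0.3,0,0,0,-1,0,-0.5,0.15,0,0,0,-1,0,0,0,0,0,0])

```text
clock: 15.1
tcp_pos: [0.5999, 0.1741, 0.1839]
orientation: [0.017, -0.111, 0.983, -0.146]
wrist_force: [-0.1, 0.3, -1.4]
finger_gap: 0.0185
grip_force: 58.9
```

```bash
python3 -c "
from h import *
rep(4)"
```

```text
clk 15.30 tip x 27.5 y 0.0 z 25.0 mm | Fd 0.22 (sd 0.59) Fy -0.16 Fz -1.31 |M [ 0.335  0.052 -0.015] Me 0.338 tilt 16.9
```

arm_command(moves=[-1,0,-1,0.3,0,0,0,-1,0,-1,0.3,0,0,0,-1,0,0,0,0,0,0])

```text
clock: 15.68
tcp_pos: [0.6003, 0.172, 0.1839]
orientation: [0.017, -0.111, 0.983, -0.146]
wrist_force: [-0.3, 0.0, -1.0]
finger_gap: 0.0189
grip_force: 58.9
```

```bash
python3 -c "
from h import *
rep(4)"
```

```text
clk 15.88 tip x 29.6 y -0.0 z 25.1 mm | Fd 0.14 (sd 0.09) Fy -0.62 Fz -1.02 |M [ 0.354  0.087 -0.008] Me 0.365 tilt 16.9
```

arm_command(moves=[-1,0,-1,0.3,0,0,0,-1,0,-0.5,0.15,0,0,0,-1,0,0,0,0,0,0])

```text
clock: 16.25
tcp_pos: [0.6007, 0.1705, 0.1839]
orientation: [0.017, -0.111, 0.983, -0.146]
wrist_force: [0.4, -0.7, -0.7]
finger_gap: 0.0185
grip_force: 58.9
```

```bash
python3 -c "
from h import *
rep(4)"
```

```text
clk 16.45 tip x 31.2 y 0.0 z 25.1 mm | Fd -0.23 (sd 0.41) Fy 0.12 Fz -1.05 |M [ 0.322  0.035 -0.024] Me 0.322 tilt 16.9
```

arm_command(moves=[-1,0,-1,0.3,0,0,0,-1,0,-0.5,0.15,0,0,0,-1,0,0,0,0,0,0])

```text
clock: 16.82
tcp_pos: [0.601, 0.169, 0.1839]
orientation: [0.017, -0.111, 0.983, -0.146]
wrist_force: [-0.3, -0.4, -1.0]
finger_gap: 0.0184
grip_force: 58.9
```

```bash
python3 -c "
from h import *
rep(4)"
```

```text
clk 17.02 tip x 32.7 y -0.0 z 25.1 mm | Fd 0.20 (sd 0.18) Fy 0.27 Fz -1.05 |M [ 0.346  0.106 -0.013] Me 0.360 tilt 16.9
```

arm_command(moves=[-1,0,-1,0.3,0,0,0,-1,0,-0.2,0.05,0,0,0,-1,0,0,0,0,0,0])

```text
clock: 17.4
tcp_pos: [0.6013, 0.1678, 0.1839]
orientation: [0.017, -0.111, 0.983, -0.146]
wrist_force: [-0.4, -1.2, -0.8]
finger_gap: 0.0185
grip_force: 58.9
```

```bash
python3 -c "
from h import *
rep(4)"
```

```text
clk 17.60 tip x 34.0 y -0.0 z 25.1 mm | Fd -0.41 (sd 0.46) Fy 0.13 Fz -1.25 |M [ 0.361  0.108 -0.005] Me 0.376 tilt 16.9
```

arm_command(moves=[-1,0,-1,0.3,0,0,0,-1,0,-0.5,0.15,0,0,0,-1,0,0,0,0,0,0])

```text
clock: 17.98
tcp_pos: [0.6017, 0.1667, 0.1841]
orientation: [0.017, -0.111, 0.983, -0.145]
wrist_force: [-0.3, 1.7, 0.1]
finger_gap: 0.0188
grip_force: 59.0
```

```bash
python3 -c "
from h import *
rep(5)"
```

```text
clk 18.23 tip x 35.2 y 0.1 z 25.2 mm | Fd -2.41 (sd 0.34) Fy -0.17 Fz 0.81 |M [ 1.011  0.286 -0.023] Me 1.049 tilt 16.8
```

arm_command(moves=[-1,0,-1,0.3,0,0,0,-1,0,-0.2,0.05,0,0,0,-1,0,0,0,0,0,0])

```text
clock: 18.6
tcp_pos: [0.602, 0.1656, 0.1842]
orientation: [0.017, -0.111, 0.983, -0.145]
wrist_force: [-1.8, 5.9, 2.4]
finger_gap: 0.0183
grip_force: 59.3
```

```bash
python3 -c "
from h import *
rep(5)"
```

```text
clk 18.85 tip x 36.2 y 0.2 z 25.3 mm | Fd -5.12 (sd 0.25) Fy -0.06 Fz 2.25 |M [1.681 0.481 0.015] Me 1.746 tilt 16.8
```

arm_command(moves=[-1,0,0.8,-0.25,0,0,0,-1,0,0,0,0,0,0])

```text
clock: 19.1
tcp_pos: [0.6018, 0.1659, 0.1839]
orientation: [0.017, -0.111, 0.983, -0.146]
wrist_force: [-1.6, 4.2, 1.9]
finger_gap: 0.0188
grip_force: 59.1
```

```bash
python3 -c "
from h import *
rep(4)"
```

```text
clk 19.30 tip x 36.0 y 0.0 z 25.1 mm | Fd -3.60 (sd 0.29) Fy -0.04 Fz 2.24 |M [1.383 0.36  0.006] Me 1.429 tilt 16.9
```

arm_command(moves=[-1,0,-0.9,-2.9,0,0,0,-1,0,-0.9,-2.9,0,0,0,-1,0,-0.9,-2.9,0,0,0])

```text
clock: 19.68
tcp_pos: [0.6015, 0.1656, 0.1928]
orientation: [0.016, -0.111, 0.983, -0.146]
wrist_force: [-1.2, 2.0, -2.7]
finger_gap: 0.0179
grip_force: 58.8
```

```bash
python3 -c "
from h import *
rep(3)"
```

```text
clk 19.82 tip x 36.1 y -0.2 z 34.3 mm | Fd -2.35 (sd 0.59) Fy -0.24 Fz -1.96 |M [ 1.293  0.437 -0.051] Me 1.358 tilt 16.9
```

arm_command(moves=[-1,0,-1.1,-2.8,0,0,0,-1,0,-1.0,-2.8,0,0,0,-1,0,-1.0,-2.8,0,0,0,-1,0,-0.9,-2.9,0,0,0])

```text
clock: 20.32
tcp_pos: [0.6019, 0.1654, 0.2053]
orientation: [0.017, -0.111, 0.983, -0.146]
wrist_force: [-1.0, 2.4, -2.1]
finger_gap: 0.0185
grip_force: 58.9
```

```bash
python3 -c "
from h import *
rep(4)"
```

```text
clk 20.52 tip x 36.3 y 0.3 z 46.6 mm | Fd -3.57 (sd 0.56) Fy -0.12 Fz -1.58 |M [ 1.58   0.448 -0.031] Me 1.640 tilt 16.9
```

arm_command(moves=[-1,0,-0.9,-2.9,0,0,0,-1,0,-0.9,-2.9,0,0,0,-1,0,-0.9,-2.9,0,0,0,-1,0,-0.9,-2.9,0,0,0])

```text
clock: 21.02
tcp_pos: [0.6019, 0.1652, 0.2173]
orientation: [0.017, -0.111, 0.983, -0.146]
wrist_force: [-0.4, 3.0, -3.8]
finger_gap: 0.0187
grip_force: 58.8
```

```bash
python3 -c "
from h import *
rep(4)"
```

```text
clk 21.23 tip x 36.5 y 0.2 z 58.7 mm | Fd -3.85 (sd 0.51) Fy 0.00 Fz -1.29 |M [ 1.661  0.487 -0.035] Me 1.728 tilt 16.9
```

arm_command(moves=[-1,0,-0.8,-2.9,0,0,0,-1,0,-0.8,-2.9,0,0,0,-1,0,-0.8,-2.9,0,0,0,-1,0,0,0,0,0,0])

```text
clock: 21.72
tcp_pos: [0.6019, 0.1656, 0.2266]
orientation: [0.017, -0.111, 0.983, -0.146]
wrist_force: [-2.1, 3.5, -1.2]
finger_gap: 0.0186
grip_force: 58.8
```

```bash
python3 -c "
from h import *
rep(4)"
```

```text
clk 21.93 tip x 36.3 y 0.2 z 67.7 mm | Fd -3.58 (sd 0.72) Fy -0.09 Fz -1.05 |M [ 1.637  0.529 -0.013] Me 1.714 tilt 16.9
```

arm_command(moves=[-1,0,1.4,2.8,0,0,0,-1,0,0.9,2.9,0,0,0,-1,0,0.9,2.9,0,0,0])

```text
clock: 22.3
tcp_pos: [0.6019, 0.166, 0.2171]
orientation: [0.017, -0.111, 0.983, -0.146]
wrist_force: [0.1, 3.2, 1.1]
finger_gap: 0.0188
grip_force: 59.3
```

```bash
python3 -c "
from h import *
rep(3)"
```

```text
clk 22.45 tip x 36.1 y -0.1 z 57.9 mm | Fd -3.22 (sd 0.29) Fy 0.17 Fz 0.26 |M [1.33  0.195 0.042] Me 1.340 tilt 16.9
```

arm_command(moves=[-1,0,1.2,3.8,0,0,0,-1,0,1.2,3.8,0,0,0,-1,0,1.2,3.8,0,0,0,-1,0,1.2,3.8,0,0,0])

```text
clock: 22.95
tcp_pos: [0.6016, 0.1661, 0.2007]
orientation: [0.017, -0.111, 0.983, -0.146]
wrist_force: [-0.5, 3.3, 1.3]
finger_gap: 0.0186
grip_force: 59.2
```

```bash
python3 -c "
from h import *
rep(3)"
```

```text
clk 23.10 tip x 35.9 y -0.5 z 41.7 mm | Fd -2.37 (sd 0.37) Fy 0.13 Fz -0.78 |M [1.196 0.129 0.052] Me 1.194 tilt 16.9
```

arm_command(moves=[-1,0,1.2,3.8,0,0,0,-1,0,1.2,3.8,0,0,0,-1,0,1.2,3.8,0,0,0,-1,0,1.2,3.8,0,0,0,-1,0,0,0,0,0,0])

```text
clock: 23.72
tcp_pos: [0.6014, 0.1662, 0.1846]
orientation: [0.016, -0.111, 0.983, -0.146]
wrist_force: [0.7, 1.3, -1.5]
finger_gap: 0.0186
grip_force: 58.9
```

```bash
python3 -c "
from h import *
rep(4)"
```

```text
clk 23.93 tip x 35.7 y -0.4 z 26.0 mm | Fd -1.37 (sd 0.47) Fy 0.10 Fz -2.33 |M [1.051 0.157 0.009] Me 1.059 tilt 16.9
```

arm_command(moves=[-1,0,-0.6,0.8,0,0,0,-1,0,0,0,0,0,0])

```text
clock: 24.18
tcp_pos: [0.6018, 0.1658, 0.1848]
orientation: [0.017, -0.111, 0.983, -0.145]
wrist_force: [-0.6, 3.7, -1.3]
finger_gap: 0.0186
grip_force: 59.2
```

```bash
python3 -c "
from h import *
rep(5)"
```

```text
clk 24.43 tip x 36.1 y 0.1 z 25.8 mm | Fd -3.33 (sd 0.41) Fy -0.24 Fz -0.05 |M [ 1.425  0.383 -0.014] Me 1.474 tilt 16.9
```

arm_command(moves=[-1,0,-1.3,-3.8,0,0,0,-1,0,-1.2,-3.8,0,0,0,-1,0,-1.2,-3.8,0,0,0,-1,0,-1.2,-3.8,0,0,0,-1,0,-1.2,-3.8,0,0,0])

```text
clock: 25.05
tcp_pos: [0.6019, 0.1653, 0.2048]
orientation: [0.017, -0.111, 0.983, -0.146]
wrist_force: [-0.3, 2.9, -2.6]
finger_gap: 0.0186
grip_force: 58.8
```

```bash
python3 -c "
from h import *
rep(4)"
```

```text
clk 25.25 tip x 36.4 y 0.3 z 46.1 mm | Fd -3.90 (sd 0.67) Fy -0.22 Fz -0.28 |M [ 1.617  0.482 -0.032] Me 1.684 tilt 16.9
```

arm_command(moves=[-1,0,-1.2,-3.8,0,0,0,-1,0,-1.2,-3.8,0,0,0,-1,0,-1.2,-3.8,0,0,0,-1,0,-1.2,-3.8,0,0,0,-1,0,-1.2,-3.8,0,0,0,-1,0,-0.9,-2.9,0,0,0,-1,0,0,0,0,0,0])

```text
clock: 26.12
tcp_pos: [0.602, 0.1654, 0.2279]
orientation: [0.017, -0.111, 0.983, -0.145]
wrist_force: [-2.3, 5.4, -0.4]
finger_gap: 0.0185
grip_force: 59.0
```

```bash
python3 -c "
from h import *
rep(4)"
```

```text
clk 26.32 tip x 36.4 y 0.2 z 69.0 mm | Fd -5.35 (sd 0.05) Fy -0.37 Fz -1.23 |M [ 2.006e+00  6.090e-01 -1.000e-03] Me 2.092 tilt 16.8
```

arm_command(moves=[-1,0,0.7,-0.2,0,0,0,-1,0,1.15,3.8,0,0,0,-1,0,1.15,3.8,0,0,0,-1,0,1.15,3.8,0,0,0,-1,0,1.15,3.8,0,0,0,-1,0,1.15,3.8,0,0,0])

```text
clock: 27.08
tcp_pos: [0.6019, 0.1657, 0.2074]
orientation: [0.017, -0.111, 0.983, -0.146]
wrist_force: [-0.7, 3.7, 2.1]
finger_gap: 0.019
grip_force: 59.4
```

```bash
python3 -c "
from h import *
rep(4)"
```

```text
clk 27.27 tip x 36.4 y -0.4 z 48.3 mm | Fd -3.20 (sd 0.30) Fy 0.58 Fz -0.05 |M [1.478 0.196 0.057] Me 1.484 tilt 16.9
```

arm_command(moves=[-1,0,1.1,3.8,0,0,0,-1,0,1.1,3.8,0,0,0,-1,0,1.1,3.8,0,0,0,-1,0,1.1,3.8,0,0,0,-1,0,1.1,3.8,0,0,0,-1,0,0.8,2.9,0,0,0,-1,0,0,0,0,0,0])

```text
clock: 28.15
tcp_pos: [0.6017, 0.1654, 0.1844]
orientation: [0.016, -0.111, 0.983, -0.146]
wrist_force: [-0.3, 4.2, -0.0]
finger_gap: 0.0182
grip_force: 59.3
```

```bash
python3 -c "
from h import *
rep(5)"
```

```text
clk 28.40 tip x 36.6 y -0.3 z 25.7 mm | Fd -3.66 (sd 0.38) Fy 0.24 Fz -0.91 |M [1.662 0.345 0.035] Me 1.697 tilt 16.9
```

arm_command(moves=[-1,0,-1.15,-3.8,0,0,0,-1,0,-1.15,-3.8,0,0,0,-1,0,-1.15,-3.8,0,0,0,-1,0,-1.15,-3.8,0,0,0,-1,0,-1.15,-3.8,0,0,0])

```text
clock: 29.02
tcp_pos: [0.6019, 0.1653, 0.205]
orientation: [0.017, -0.111, 0.983, -0.146]
wrist_force: [-0.5, 3.7, -3.2]
finger_gap: 0.0189
grip_force: 59.2
```

```bash
python3 -c "
from h import *
rep(4)"
```

```text
clk 29.23 tip x 36.3 y 0.3 z 46.3 mm | Fd -3.10 (sd 0.63) Fy -0.22 Fz -0.77 |M [ 1.502  0.457 -0.033] Me 1.567 tilt 16.9
```

arm_command(moves=[-1,0,-1.1,-3.8,0,0,0,-1,0,-1.1,-3.8,0,0,0,-1,0,-1.1,-3.8,0,0,0,-1,0,-1.1,-3.8,0,0,0,-1,0,-1.1,-3.8,0,0,0,-1,0,-0.9,-2.9,0,0,0,-1,0,0,0,0,0,0])

```text
clock: 30.1
tcp_pos: [0.6019, 0.1659, 0.2279]
orientation: [0.017, -0.111, 0.983, -0.146]
wrist_force: [-1.1, 3.2, -1.0]
finger_gap: 0.0182
grip_force: 58.9
```

```bash
python3 -c "
from h import *
rep(4)"
```

```text
clk 30.30 tip x 36.0 y 0.2 z 68.9 mm | Fd -4.29 (sd 0.18) Fy -0.45 Fz -0.62 |M [ 1.541  0.462 -0.016] Me 1.605 tilt 16.9
```

arm_command(moves=[-1,0,0.3,-0.1,0,0,0,-1,0,1.1,3.8,0,0,0,-1,0,1.1,3.8,0,0,0,-1,0,1.1,3.8,0,0,0,-1,0,1.1,3.8,0,0,0,-1,0,1.1,3.8,0,0,0])

```text
clock: 31.05
tcp_pos: [0.6018, 0.1657, 0.2074]
orientation: [0.017, -0.111, 0.983, -0.146]
wrist_force: [-0.0, 4.9, 2.1]
finger_gap: 0.0189
grip_force: 59.4
```

arm_command(moves=[-1,0,1.1,3.8,0,0,0,-1,0,1.1,3.8,0,0,0,-1,0,1.1,3.8,0,0,0,-1,0,1.1,3.8,0,0,0,-1,0,1.1,3.8,0,0,0,-1,0,0.8,3.2,0,0,0,-1,0,0,0,0,0,0])

```text
clock: 31.92
tcp_pos: [0.6017, 0.1653, 0.1841]
orientation: [0.016, -0.111, 0.983, -0.146]
wrist_force: [-0.6, 4.8, 1.0]
finger_gap: 0.0184
grip_force: 59.3
```

```bash
python3 -c "
from h import *
rep(4)"
```

```text
clk 32.12 tip x 36.6 y -0.3 z 25.4 mm | Fd -4.29 (sd 0.60) Fy 0.74 Fz -0.47 |M [1.755 0.351 0.028] Me 1.789 tilt 16.9
```

arm_command(moves=[-1,0,-1.1,-3.8,0,0,0,-1,0,-1.15,-3.8,0,0,0,-1,0,-1.15,-3.8,0,0,0,-1,0,-1.15,-3.8,0,0,0,-1,0,-1.15,-3.8,0,0,0])

```text
clock: 32.75
tcp_pos: [0.6019, 0.1653, 0.2048]
orientation: [0.017, -0.111, 0.983, -0.146]
wrist_force: [-1.0, 2.8, -3.1]
finger_gap: 0.0187
grip_force: 58.9
```

arm_command(moves=[-1,0,-1.1,-3.8,0,0,0,-1,0,-1.1,-3.8,0,0,0,-1,0,-1.1,-3.8,0,0,0,-1,0,-1.1,-3.8,0,0,0,-1,0,-1.1,-3.8,0,0,0,-1,0,-0.9,-2.9,0,0,0,-1,0,0,0,0,0,0])

```text
clock: 33.62
tcp_pos: [0.6019, 0.1658, 0.2278]
orientation: [0.017, -0.111, 0.983, -0.146]
wrist_force: [-1.4, 3.8, -0.8]
finger_gap: 0.0187
grip_force: 58.9
```

Run:
```python
from h import *
rep(2)
a=tip_plan(.0,.065,0,7)
print(); plan(DR+[0,0,.175+.185],frame([0,0,1],-d),4,-1,*a)
```

```text
clk 33.73 tip x 36.1 y 0.2 z 68.8 mm | Fd -4.02 (sd 0.51) Fy -0.69 Fz -0.05 |M [ 1.585  0.484 -0.056] Me 1.654 tilt 16.9
-1, 0.0, -1.8, 0.0, -0.042, 0.000, -0.000,
-1, 0.0, -1.8, -0.0, -0.042, 0.000, -0.000,
-1, 0.0, -1.8, -0.1, -0.042, 0.000, -0.000,
-1, 0.0, -1.8, -0.2, -0.042, 0.000, -0.000,
-1, 0.0, -1.8, -0.3, -0.042, 0.000, -0.000,
-1, 0.0, -1.8, -0.3, -0.042, 0.000, -0.000,
-1, 0.0, -1.7, -0.4, -0.042, 0.000, -0.000,

-1, 0.0, 0.0, -27.5, 0.000, 0.000, 0.000,
-1, 0.0, 0.0, -27.5, 0.000, 0.000, 0.000,
-1, 0.0, 0.0, -27.5, 0.000, 0.000, 0.000,
-1, 0.0, 0.0, -27.5, 0.000, 0.000, 0.000,
```

arm_command(moves=[-1,0,-1.8,0,-0.042,0,0,-1,0,-1.8,0,-0.042,0,0,-1,0,-1.8,-0.1,-0.042,0,0,-1,0,-1.8,-0.2,-0.042,0,0,-1,0,-1.8,-0.3,-0.042,0,0,-1,0,-1.8,-0.3,-0.042,0,0,-1,0,-1.7,-0.4,-0.042,0,0,-1,0,0,0,0,0,0])

```text
clock: 34.72
tcp_pos: [0.605, 0.1517, 0.2308]
orientation: [0.0, -0.111, 0.994, -0.002]
wrist_force: [0.1, -0.5, -1.4]
finger_gap: 0.019
grip_force: 59.1
```

Run:
```python
from h import *
rep(2)
a=plan(DR+[0,0,.175+.185],frame([0,0,1],-d),4,-1)
```

```text
clk 34.83 tip x 1.5 y -0.0 z 64.8 mm | Fd -0.05 (sd 0.03) Fy 0.12 Fz -1.00 |M [0.008 0.01  0.058] Me 0.010 tilt 0.1
-1, -0.0, 0.2, -27.6, -0.001, 0.000, -0.001,
-1, -0.0, 0.2, -27.6, -0.001, 0.000, -0.001,
-1, -0.0, 0.2, -27.6, -0.001, 0.000, -0.001,
-1, -0.0, 0.3, -27.6, -0.001, 0.000, -0.001,
```

arm_command(moves=[-1,0,0.2,-28,0,0,0,-1,0,0.2,-28,0,0,0,-1,0,0.2,-28,0,0,0,-1,0,0.2,-28,0,0,0,-1,0,0,0,0,0,0])

```text
clock: 35.45
tcp_pos: [0.6052, 0.1549, 0.345]
orientation: [0.003, -0.112, 0.994, -0.001]
wrist_force: [0.6, -1.0, -1.5]
finger_gap: 0.0187
grip_force: 59.1
```

Run:
```python
from h import *
s=get_state(); q=np.array(s["tcp_pos"]); print(s["clock"],q)
im,D=read_camera("side"); P=cloud("side",D)
m=(np.hypot(P[...,0]-q[0],P[...,1]-q[1])<.03)&(P[...,2]>.16)&(P[...,2]<.33); p=P[m]; print(p[:,2].min())
for a in (.19,.205,.24,.26,.28):
    k=p[abs(p[:,2]-a)<.01]; print(a,k.mean(0)-[*q[:2],0])
im,D=read_camera("top"); P=cloud("top",D)
w=P[190:245,390:445]; z=w[...,2]; rim=w[(z>.085)&(z<.112)]; print(len(rim),cv2.minEnclosingCircle((rim[:,:2]*1000).astype(np.float32)))
plan(POT+[0,0,.175+.185],frame([0,0,1],-d),10,-1)
```

```text
35.45 [0.60517582 0.15492241 0.34501126]
0.1748428820942537
0.19 [-0.00028696  0.00473888  0.19109458]
0.205 [0.00164315 0.00292974 0.20610295]
0.24 [2.54756157e-03 2.13719424e-04 2.40476956e-01]
0.26 [0.00149183 0.00035083 0.25935626]
0.28 [0.00100703 0.00058023 0.28030133]
386 ((609.3433837890625, -188.37924194335938), 33.68679428100586)
-1, 7.2, -33.5, 0.1, -0.000, 0.000, -0.000,
-1, 7.2, -33.5, 0.1, -0.000, 0.000, -0.000,
-1, 7.2, -33.5, 0.1, -0.000, 0.000, -0.000,
-1, 7.2, -33.5, 0.1, -0.000, 0.000, -0.000,
-1, 7.2, -33.5, 0.1, -0.000, 0.000, -0.000,
-1, 7.2, -33.5, 0.1, -0.000, 0.000, -0.000,
-1, 7.2, -33.5, 0.1, -0.000, 0.000, -0.000,
-1, 7.2, -33.5, 0.1, -0.000, 0.000, -0.000,
-1, 7.2, -33.5, 0.1, -0.000, 0.000, -0.000,
-1, 7.2, -33.5, 0.1, -0.000, 0.000, -0.000,
```

Nothing has moved: brush alignment and pot are where they were.

arm_command(moves=[-1,7.2,-33.5,0,0,0,0,-1,7.2,-33.5,0,0,0,0,-1,7.2,-33.5,0,0,0,0,-1,7.2,-33.5,0,0,0,0,-1,7.2,-33.5,0,0,0,0,-1,7.2,-33.5,0,0,0,0,-1,7.2,-33.5,0,0,0,0,-1,7.2,-33.5,0,0,0,0])

```text
clock: 36.55
tcp_pos: [0.6071, -0.1205, 0.3406]
orientation: [-0.001, -0.112, 0.994, 0.0]
wrist_force: [0.2, -0.4, -0.3]
finger_gap: 0.0185
grip_force: 59.1
```

arm_command(moves=[-1,7.2,-33.5,0,0,0,0,-1,7.2,-33.5,0,0,0,0,-1,0,0,0,0,0,0,-1,0,0,0,0,0,0])

```text
clock: 37.05
tcp_pos: [0.6082, -0.1877, 0.3413]
orientation: [-0.001, -0.112, 0.994, 0.001]
wrist_force: [-0.9, -0.2, -1.0]
finger_gap: 0.0185
grip_force: 59.3
```

Run:
```python
from g import *
s=get_state(); print(s["clock"],s["tcp_pos"],s["joint_pos"].round(2))
a=plan(POT+[0,0,.030+.185],frame([0,0,1],-d),6,-1)
print("lean to original"); plan(tip+[0,0,.003]+.185*u,Rg,5,-1,*a)
```

```text
37.05 [ 0.60819505 -0.18771404  0.34133725] [-0.43  0.45  0.52  1.64  0.   -0.65]
-1, -0.2, -0.1, 24.2, 0.000, -0.000, -0.000,
-1, -0.2, -0.1, 24.2, 0.000, -0.000, -0.000,
-1, -0.1, -0.1, 24.2, 0.000, -0.000, -0.000,
-1, -0.1, -0.1, 24.2, 0.000, -0.000, -0.000,
-1, -0.1, -0.1, 24.2, 0.000, -0.000, -0.000,
-1, -0.1, -0.1, 24.2, 0.000, -0.000, -0.000,
lean to original
-1, 7.5, 7.8, 5.7, 0.057, -0.057, 0.008,
-1, 7.9, 8.0, 4.8, 0.057, -0.057, 0.008,
-1, 8.2, 8.2, 3.8, 0.057, -0.057, 0.008,
-1, 8.5, 8.4, 2.9, 0.057, -0.057, 0.008,
-1, 8.7, 8.4, 1.9, 0.057, -0.057, 0.008,
```

arm_command(moves=[-1,0,0,24,0,0,0,-1,0,0,24,0,0,0,-1,0,0,24,0,0,0,-1,0,0,24,0,0,0,-1,0,0,24,0,0,0,-1,0,0,24,0,0,0,-1,0,0,0,0,0,0])

```text
clock: 37.92
tcp_pos: [0.6072, -0.1861, 0.1965]
orientation: [-0.002, -0.113, 0.994, 0.001]
wrist_force: [0.0, 0.1, -1.0]
finger_gap: 0.0183
grip_force: 59.2
```

arm_command(moves=[-1,7.5,7.8,5.7,0.057,-0.057,0.008,-1,7.9,8,4.8,0.057,-0.057,0.008,-1,8.2,8.2,3.8,0.057,-0.057,0.008,-1,8.5,8.4,2.9,0.057,-0.057,0.008,-1,7,6.8,1.9,0.048,-0.048,0.006,-1,0,0,0,0,0,0])

```text
clock: 38.67
tcp_pos: [0.5632, -0.1576, 0.1712]
orientation: [0.151, -0.092, 0.977, -0.121]
wrist_force: [-0.0, 0.3, -0.8]
finger_gap: 0.0184
grip_force: 59.2
```

arm_command(moves=[-1,0,0,3,0,0,0,-1,0,0,0,0,0,0,-0.4,0,0,0,0,0,0,0,0,0,0,0,0,0,0.5,0,0,0,0,0,0,1,0,0,0,0,0,0,1,0,0,0,0,0,0,1,0,0,0,0,0,0])

```text
clock: 39.67
tcp_pos: [0.5661, -0.1603, 0.1685]
orientation: [0.152, -0.091, 0.977, -0.121]
wrist_force: [-0.5, -0.7, 0.5]
finger_gap: 0.0852
grip_force: 0.0
```

arm_command(moves=[1,0,0,-8,0,0,0,1,0,0,-15,0,0,0,1,0,0,-25,0,0,0,1,0,0,-30,0,0,0,1,0,0,-30,0,0,0,1,0,0,-30,0,0,0,1,0,0,0,0,0,0])

```text
clock: 40.55
tcp_pos: [0.5231, -0.1315, 0.3003]
orientation: [0.155, -0.091, 0.976, -0.122]
wrist_force: [-0.6, 0.3, -0.5]
finger_gap: 0.0853
grip_force: 0.0
```

Run:
```python
from g import *
s=get_state(); print(s["clock"],s["tcp_pos"],s["wrist_force"],s["finger_gap"])
V=[]
im,D=read_camera("side"); V.append(cv2.resize(im[130:350,200:450],(400,352)))
im,D=read_camera("wrist"); V.append(cv2.resize(im,(400,300)))
P=cloud("wrist",D,s)
V[1]=cv2.copyMakeBorder(V[1],0,52,0,0,cv2.BORDER_CONSTANT)
cv2.imwrite("pics/v9.png",np.hstack(V))
im,D=read_camera("top"); P=cloud("top",D)
w=P[190:245,390:445]; z=w[...,2]; rim=w[(z>.085)&(z<.112)]; print(len(rim),cv2.minEnclosingCircle((rim[:,:2]*1000).astype(np.float32)))
w=P[165:265,185:290]; z=w[...,2]; l=w[(z>.112)&(z<.15)]; print("drum",l.mean(0))
```

```text
40.55 [ 0.52314459 -0.13150556  0.3002536 ] [-0.62788702  0.303451   -0.51587673] 0.08530745468487207
372 ((608.9552001953125, -188.3302764892578), 33.504249572753906)
drum [0.60382683 0.15377698 0.12282144]
```

View pics/v9.png

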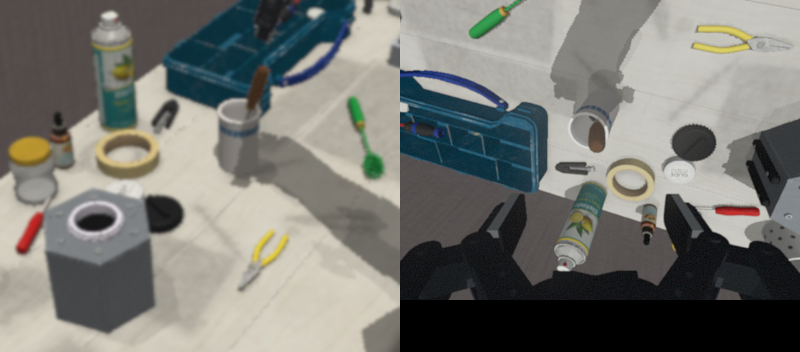

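The brush leans in its pot with the handle up at about (260,85), and the gripper is clear of it. The drum, lid and pliers haven't moved, so I'm handing in.

```bash
python3 -c "
from workcell import *
print(hand_in())"
```

```text
the job is handed in; nothing more can be done
None
```

I scrubbed the pad four full times (three were required), mostly at about 3 to 4 N. Readings ranged from about 1.4 N at the bottom of the first down-stroke to 5.4 N at the top of the second stroke. The brush is back in its pot bristles down, the drum, lid and pliers have not moved, and the job is handed in, though no result was shown.

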